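# Load the battery bay, turn its stud and hold the cover panel on the seal

## Task

The battery bay has its first cell in the one-dot pocket already: put the two cells that stand on the bench upright, button end up and fully home, into the other pockets in order, first the two-dot pocket, then the three-dot pocket. Then turn the winged quarter-turn stud until its wing lies across the short side of the bay, in line with the marks, let go of it, fit the cover panel squarely over it so that the wing comes up through the panel's slot, and press the panel down until the rubber seal is squeezed about halfway or more. Finish while still holding the panel pressed down, for a colleague to lock the stud, and leave the other things on the bench where they lie.

Things in the scene. Friction and masses are not known exactly. Their poses are not given: they have to be found in the camera images.
- bay: Fixed grey open-topped box, 120 (x) x 214 (y) x 67 mm, walls 10 mm, lugs 5 mm high out to x +-77 mm. Origin: centre of underside, z up. Deck inside at 45 mm height: three pockets in a row along y, marked with 1, 2, 3 black dots on their -x side (robot's side), and the stud near the -y end. A 10 mm high rubber seal lies on the rim: free top at 77 mm.
- pocket1 (a point): Centre of the mouth of the one-dot pocket, at deck height (bay frame x 0, y +68 mm). Pocket diameter 30 mm with a 2 mm chamfer, 30 mm deep.
- pocket2 (a point): The same for the two-dot pocket (bay frame x 0, y +26 mm).
- pocket3 (a point): The same for the three-dot pocket (bay frame x 0, y -16 mm), 50 mm from the stud's axis.
- stud (a joint): Winged quarter-turn stud, rad about the bay's upward z (growing counter-clockwise from above), stops at 0 and 2.2. At 0 the wing lies along the bay's y; at 1.571 along the bay's x, in line with the two black marks on the deck: there it passes the panel's slot. Starts between 0.2 and 0.9, stays where it is left; friction 0.04 N m.
- stud_wing (a point): On the stud's axis (bay frame x 0, y -66 mm), 94 mm above the bay's underside, at the height to grip: middle of the steel wing, 34 mm long, 9 mm thick, 85 to 102 mm above the bay's underside; below it is a neck 9 mm in diameter.
- seal (a joint): Squeeze of the springy rubber seal on the bay's rim in m: 0 free, 0.008 fully squeezed. Stiffness 2500 N/m; the panel's own weight gives about 0.001.
- panel: Loose aluminium cover panel, 120 (its x) x 214 (its y) x 5 mm, 0.25 kg, lying flat on the table. Origin: centre of the underside, z up. It covers the whole bay outline when its frame is over the bay's with x and y the same way.
- panel_handle (a point): Middle of the panel's bridge-handle bar, 29 mm above the panel's underside at the panel's centre: the bar is 70 mm long along the panel's x, 12 mm thick (y), from 23 to 35 mm above the underside.
- panel_slot (a point): Centre of the panel's through slot for the stud wing, 41 (x) by 16 (y) mm, at y -66 mm in the panel's frame, at mid thickness.
- cell_a: Loose battery cell, upright cylinder 26 mm in diameter, 50 mm long plus a 1.5 mm button on top, black sleeve with a steel band at the top, 65 g. Origin: centre of the lower end, z toward the button. Either bench cell may go in either pocket; when home it stands 20 mm out of the deck.
- cell_b: The same, second cell on the bench.
- cell_c: The same, the cell that stands in the one-dot pocket from the start and stays there.
- dip_fork: Dipping fork with a wooden handle, 15 x 206 x 15 mm, lying behind the cells; a bystander. Origin: centre of the underside.
- label_roll: Roll of round labels, 68 mm diameter, 46 mm high, at the front right; a bystander. Origin: centre of the underside.
There are look-alikes about, which are no part of the job. What is shaped like the cell_a but blue is not meant.

How it is judged (in metres and radians):
On the way, in this order (a step that is already met when the one before it is completed fails the run):
1. a cell stands home in pocket 2 and is let go ((horizontal distance between cell_c and pocket1 below 0.006 m and z of cell_c in the frame of pocket1 below -0.026 m and angle between cell_c's own z axis and vertical below 0.12 rad) and ((horizontal distance between cell_a and pocket2 below 0.006 m and z of cell_a in the frame of pocket2 below -0.026 m and angle between cell_a's own z axis and vertical below 0.12 rad) or (horizontal distance between cell_b and pocket2 below 0.006 m and z of cell_b in the frame of pocket2 below -0.026 m and angle between cell_b's own z axis and vertical below 0.12 rad)) and contact force between the fingers and cell_a below 0.5 N and contact force between the fingers and cell_b below 0.5 N and contact force between the fingers and cell_c below 0.5 N), for 0.2 s.
2. a cell stands home in pocket 3 and is let go (all of step 1 and ((horizontal distance between cell_a and pocket3 below 0.006 m and z of cell_a in the frame of pocket3 below -0.026 m and angle between cell_a's own z axis and vertical below 0.12 rad) or (horizontal distance between cell_b and pocket3 below 0.006 m and z of cell_b in the frame of pocket3 below -0.026 m and angle between cell_b's own z axis and vertical below 0.12 rad))), for 0.2 s.
3. the stud's wing is turned in line with the slot direction and let go (value of joint stud between 1.42 and 1.72 rad and (horizontal distance between cell_c and pocket1 below 0.006 m and z of cell_c in the frame of pocket1 below -0.026 m and angle between cell_c's own z axis and vertical below 0.12 rad) and ((horizontal distance between cell_a and pocket2 below 0.006 m and z of cell_a in the frame of pocket2 below -0.026 m and angle between cell_a's own z axis and vertical below 0.12 rad) or (horizontal distance between cell_b and pocket2 below 0.006 m and z of cell_b in the frame of pocket2 below -0.026 m and angle between cell_b's own z axis and vertical below 0.12 rad)) and ((horizontal distance between cell_a and pocket3 below 0.006 m and z of cell_a in the frame of pocket3 below -0.026 m and angle between cell_a's own z axis and vertical below 0.12 rad) or (horizontal distance between cell_b and pocket3 below 0.006 m and z of cell_b in the frame of pocket3 below -0.026 m and angle between cell_b's own z axis and vertical below 0.12 rad)) and contact force between the fingers and stud below 0.5 N), for 0.2 s.
4. the panel is fitted over the stud and pressed on the seal (horizontal distance between panel_slot and stud_wing below 0.008 m and angle between the x axis of panel and the x axis of bay, either way round below 0.1 rad and angle between panel's own z axis and vertical below 0.06 rad and value of joint seal above 0.003 m and contact force between panel and seal above 5 N and contact force between the fingers and panel above 3 N), for 0.2 s.
At the end, for the whole second after the job is handed in: Every pocket holds an upright cell, home within 4 mm; the stud is within 0.15 rad of alignment; the panel is level and square to the bay (0.06, 0.10 rad), slot within 8 mm of the stud axis; the fingers hold it (over 3 N) and press, the seal squeezed over 3 mm (over 5 N) (all of step 4 and (horizontal distance between cell_c and pocket1 below 0.006 m and z of cell_c in the frame of pocket1 below -0.026 m and angle between cell_c's own z axis and vertical below 0.12 rad) and ((horizontal distance between cell_a and pocket2 below 0.006 m and z of cell_a in the frame of pocket2 below -0.026 m and angle between cell_a's own z axis and vertical below 0.12 rad) or (horizontal distance between cell_b and pocket2 below 0.006 m and z of cell_b in the frame of pocket2 below -0.026 m and angle between cell_b's own z axis and vertical below 0.12 rad)) and ((horizontal distance between cell_a and pocket3 below 0.006 m and z of cell_a in the frame of pocket3 below -0.026 m and angle between cell_a's own z axis and vertical below 0.12 rad) or (horizontal distance between cell_b and pocket3 below 0.006 m and z of cell_b in the frame of pocket3 below -0.026 m and angle between cell_b's own z axis and vertical below 0.12 rad)) and value of joint stud between 1.42 and 1.72 rad); the arm keeps its last pose, push and grip.
It fails at once if the dipping fork is pushed more than 40 mm (distance of dip_fork from where it was at the start of the episode above 0.04 m).
It fails at once if the label roll is pushed more than 40 mm (distance of label_roll from where it was at the start of the episode above 0.04 m).
It also fails if it takes over 72 s, if anything falls off the work surface, if the arm or the gripper's body presses on something with over 40 N, if the wrist force passes 120 N, or if a joint passes its speed limit or range.

## Robot

A 6-joint arm with a two-finger parallel gripper is mounted at the origin on a cart in front of the work surface, level with it; the furniture and walls round the work are solid. World frame = base frame: x ahead of the robot, y to its left, z up, the work surface at z = 0. Lengths are in mm, angles in rad, forces in N, time in s.
With the tool pointing down it reaches from about 425 to 950 mm from the base axis. Payload 14.7 kg.
Tool frame: the origin (TCP) lies midway between the tips of the shut fingers; the grasp point (between the pads) lies 19 mm behind it; z points along the fingers, y is the direction in which the jaws open and shut (so a half turn about z gives the same grasp; the last joint's range is limited). The gripper opens to 85 mm and grips with 20 to 120 N. Pads are 22 mm wide; open, the fingers measure 114 mm over their backs; the gripper's body (76 mm by 85 mm) begins 54 mm behind the grasp point. The pads swing forward as they close: fully open they stand 13 mm farther back than shut.
Start: joints at [1.121, 0.48, 1.596, -0, 1.065, -0.047], TCP at [254.773, 597.982, 231.297] pointing down, gripper open.
Joint ranges: [-2.75, 2.75], [-0.82, 2.05], [0.23, 2.67], [-1.56, 4.7], [0.09, 2.69], [-2.92, 2.92]. Speed limits (rad/s): [1.89, 1.89, 2.39, 3.01, 3.01, 3.01].

## Interface

Orientations are given as a 3x3 rotation matrix whose columns are the frame's x, y, z axes.
In Python, from workcell import bot, optics gives the robot as it stands.
- The arm moves only by the tool apply_moves, never from a script. Its argument "increments" is a list that holds one entry, the list of rows, each a list of 5 numbers: the finger opening in mm, from 0 to 85.4, then the shift along the tool's x, y, z in mm, then the turn about the tool's z in degrees. In form: [[[hand, tx, ty, tz, turn], ...]]. A call has 1 to 5 rows; each row shifts and turns the commanded pose from where the row before left it, along the tool's axes as they then stand; what a row does not reach is not made up. A row lasts 1/12 s, in which the tool goes at most 41.7 mm and 7.16 degrees, less where a joint would pass 70% of its speed; a pose out of reach is approached as far as the arm can. A call is refused whole if a number of a shift passes 41.7 or a number of a turn 7.16, either way. A call with a gripper value outside its range is refused whole. The fingers move at their own pace and stop on an object; the grip force is fixed at half the most. Time passes only in rows, so rows that do not move let the fingers close. It gives the time, the measured TCP pose, the force and the opening at its end, in the units of the state.
- bot.get_state(): the state, without advancing time (a new reading comes with each control period).
- optics.get_image(name): name is "side" or "top" or "wrist"; returns (picture, depth): 400x640x3 uint8, blue, green, red; 400x640 float32, mm along the optical axis (not along the pixel's ray), 0 where there is no reading.
- optics.get_calibration(name): a dict with "camera_matrix" (3x3 intrinsics, pixels), "k1" (the pictures are not rectified: a ray, as slopes to the right and down, at radius r is drawn at 1 + k1 r^2 times it, then the intrinsics apply), "view" (4x4, takes a point from world to camera coordinates). Camera axes: x right, y up, looking along -z (the intrinsics and any distortion apply to the point x, -y, -z); pixel columns grow to the right and rows downward; lengths in mm; the calibration is good to about 2 mm. A picture is of the moment at which its call begins: read the wrist's pose just before it. get_calibration takes no time and is no camera call; for the wrist camera it gives the pose at the moment of the call.
- bot.sign_off(): hands the job in, once; it reports no verdict.
The state is a dict: "time": time; "joint_pos": joint angles; "qd": joint speeds; "effort": joint torques, N m; "ee_pos": TCP position; "tool_rot": TCP orientation; "force": force on the tool from outside, world axes, zero at the start; "moment": the same for the moment, N m; "gripper_width": opening from 0.0 (shut) to 1.0 (fully open).
Only numpy, scipy, OpenCV 4.12 (cv2) and the standard library are available. Lean on these libraries where they do the work, as an engineer would, in place of code of your own. Each camera call takes 0.05 s, during which the arm holds its last target. There are 200 camera calls.

## Working session

There is one attempt and no reset: what is moved stays moved. The work goes in short steps, Python scripts to look and compute and a tool call to move; the robot and the scene stay as the last step left them, time stands still between calls to the robot, and variables do not carry over. Pictures are saved under pics/ and viewed, about 8 in all and at most 12, crops included, and the job is handed in when it is done.

Besides the shell and the picture viewer there is one more tool, called after ">>>" as a command line: name --argument value ..., lists and objects as JSON in quotes. apply_moves: Moves the arm, as the interface text tells. Its arguments: {"type":"object","properties":{"increments":{"type":"array"}},"required":["increments"]}

```bash
ls; mkdir -p pics
cat > h.py <<'E'
import numpy as np, cv2
from workcell import bot, optics
def grab(n):
    c=optics.get_calibration(n); im,d=optics.get_image(n); return im,d,c
def unproj(c,u,v,z):  # pixel arrays + depth -> world
    K=np.array(c["camera_matrix"],float);V=np.array(c["view"],float)
    p=cv2.undistortPoints(np.stack([np.ravel(u),np.ravel(v)],-1).astype(float).reshape(-1,1,2),K,np.array([c["k1"],0,0,0,0.]))[:,0]
    z=np.ravel(z); P=np.stack([p[:,0]*z,-p[:,1]*z,-z,np.ones(len(z))],-1)
    return (P@np.linalg.inv(V).T)[:,:3]
def cloud(c,d):
    v,u=np.mgrid[:d.shape[0],:d.shape[1]]
    P=unproj(c,u,v,d).reshape(*d.shape,3); P[d<=0]=np.nan; return P
def proj(c,P):
    K=np.array(c["camera_matrix"],float);V=np.array(c["view"],float)
    q=np.c_[np.atleast_2d(P),np.ones(len(np.atleast_2d(P)))]@V.T
    x=q[:,0]/-q[:,2];y=-q[:,1]/-q[:,2];s=1+c["k1"]*(x*x+y*y)
    return np.stack([K[0,0]*x*s+K[0,2],K[1,1]*y*s+K[1,2]],-1)
E
python3 - <<'E'
from h import *
s=bot.get_state()
for k in ("time","ee_pos","tool_rot","force","gripper_width"): print(k,np.round(s[k],3).tolist())
for n in ("top","side"):
    im,d,c=grab(n); cv2.imwrite(f"pics/{n}0.png",im); np.savez(f"{n}0.npz",im=im,d=d,**c)
    print(n,np.round(np.linalg.inv(c["view"])[:3],2).tolist(),c["k1"],np.round(c["camera_matrix"],1).tolist())
E
```

```text
pics
time 0.0
ee_pos [254.598, 597.586, 230.65]
tool_rot [[-0.92, 0.392, -0.001], [0.392, 0.92, -0.001], [0.0, -0.001, -1.0]]
force [-1.072, 0.287, 0.572]
gripper_width 0.998
top [[0.02, 0.99, -0.14, 304.82], [-1.0, 0.02, -0.0, 8.14], [-0.0, 0.14, 0.99, 1345.91]] -0.11982757268584167 [[434.3, 0.0, 316.1], [0.0, 434.3, 198.2], [0.0, 0.0, 1.0]]
side [[-1.0, -0.05, 0.07, 550.47], [0.09, -0.47, 0.88, 820.19], [-0.01, 0.88, 0.48, 526.85]] 0.025337947534555025 [[363.0, 0.0, 319.3], [0.0, 363.0, 201.8], [0.0, 0.0, 1.0]]
```

View pics/top0.png

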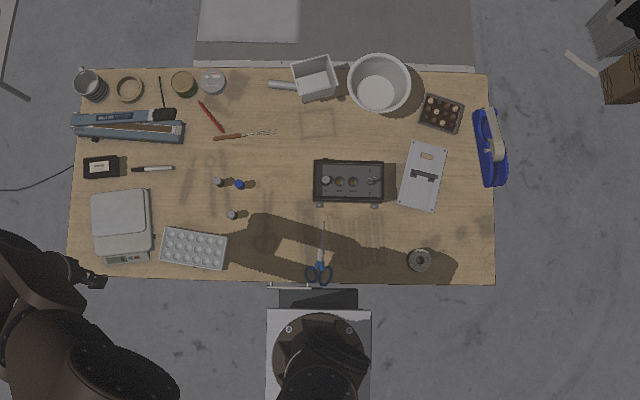

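View pics/side0.png

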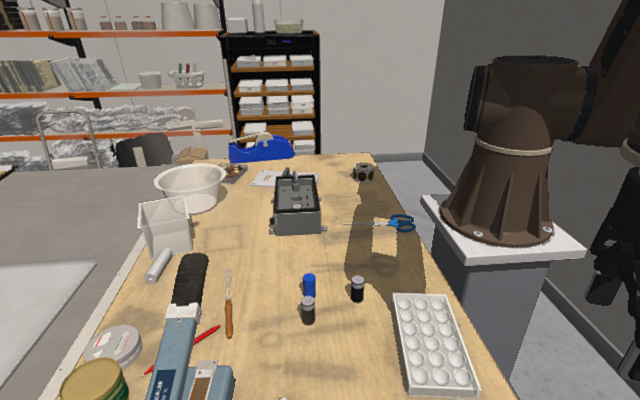

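The top view shows dark cylinders at (218,181) and (232,214), and a blue one at (239,184) that is the look-alike. The bay is at (348,181), with the filled one-dot pocket on the left and the stud on the right. The panel is at (422,175), the roll at (419,260) and the fork at (245,135). Next I'll measure and confirm in an enlarged crop.

Run:
```python
from h import *
z=np.load("top0.npz"); im,d=z["im"],z["d"]; c={k:z[k] for k in("camera_matrix","k1","view")}; c["k1"]=float(c["k1"])
P=cloud(c,d)
print("table z",np.nanmedian(P[195:205,260:300,2]))
def comp(u0,u1,v0,v1,zl,zh,name):
    Q=P[v0:v1,u0:u1].reshape(-1,3); q=Q[(Q[:,2]>zl)&(Q[:,2]<zh)]
    if len(q)<3: print(name,len(q)); return
    r=cv2.minAreaRect(q[:,:2].astype(np.float32)); print(name,len(q),np.round(q.mean(0),1),np.round(r[0],1),np.round(r[1],1),round(r[2],1))
comp(208,229,170,194,35,70,"cell L top");comp(229,250,173,194,35,70,"blue");comp(222,243,203,225,35,70,"cell R top")
comp(305,392,150,212,60,90,"bay rim");comp(305,392,150,212,88,110,"wing")
comp(392,455,130,220,2,20,"panel");comp(392,455,130,220,20,45,"handle");comp(400,440,245,275,25,60,"roll");comp(205,285,120,145,4,30,"fork")
a=cv2.resize(im[165:225,205:305],None,fx=4,fy=4,interpolation=2);b=cv2.resize(im[135:215,305:455],None,fx=5,fy=5,interpolation=2)
b=cv2.resize(b,(640,341)); o=np.zeros((240+341,640,3),np.uint8);o[:240,:400]=a;o[240:]=b;cv2.imwrite("pics/crop1.png",o)
```

```text
table z 0.8261816810666005
cell L top 64 [531.3 316.8  50.1] [531.9 317.4] [24.7 24.4] 7.9
blue 64 [524.4 250.9  49.2] [524.3 251.4] [23.9 24. ] 51.2
cell R top 64 [429.8 268.9  50. ] [431.  269.3] [24.9 23. ] 5.9
bay rim 843 [538.4 -79.3  73.4] [537.9 -81. ] [211.1 119.3] 89.8
wing 38 [ 537.3 -145.8  100.1] [ 538.  -146.5] [ 9.3 30.1] 14.5
panel 3427 [ 572.5 -322.     5.7] [ 575.9 -325.5] [203.  294.2] 89.4
handle 101 [ 575.2 -322.    33.9] [ 641.3 -351.8] [ 67.  181.4] 65.7
roll 403 [ 304.8 -297.3   45.7] [ 304.1 -298.7] [65.6 66.2] 0.2
fork 480 [698.5 262.1   8. ] [699.5 248.8] [ 81.5 257.9] 0.7
```

View pics/crop1.png

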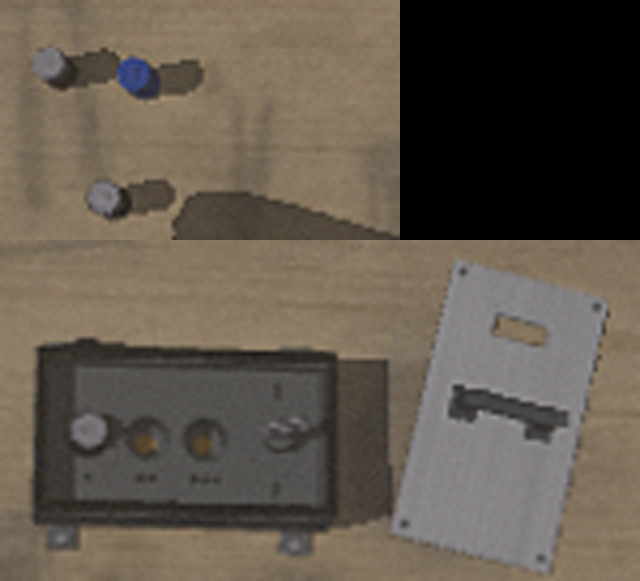

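The dark, steel-banded cylinders at (218,181) and (232,214) in the top view fit the cells. The one at (239,184) is blue, so I exclude it. The panel slot faces away from the robot. Next I'll write a small planner and fly over the left cell.

```bash
cat > plan.py <<'E'
from h import *
import json
def cur():
    s=bot.get_state();R=np.array(s["tool_rot"]);return np.r_[s["ee_pos"],np.degrees(np.arctan2(R[1,0],R[0,0]))]
def plan(wps,start=None,step=33.,turn=6.8):
    """wps: (hand,x,y,z,phi[,nrows]) -> prints rows in calls of 5"""
    p=cur() if start is None else np.array(start,float); print("start",p.round(1)); rows=[]
    for w in wps:
        t=np.array(w[1:5],float); dphi=(t[3]-p[3]+180)%360-180
        n=w[5] if len(w)>5 else max(1,int(np.ceil(max(np.linalg.norm(t[:3]-p[:3])/step,abs(dphi)/turn))))
        p0=p.copy()
        for k in range(1,n+1):
            g=p0[:3]+(t[:3]-p0[:3])*k/n; a=np.radians(p[3])
            X=np.array([np.cos(a),np.sin(a),0]);Y=np.array([np.sin(a),-np.cos(a),0]);e=g-p[:3]
            r=np.array([e@X,e@Y,-e[2]]).round(1); tn=round(-(p0[3]+dphi*k/n-p[3]),1)
            p[:3]+=r[0]*X+r[1]*Y-[0,0,r[2]]; p[3]-=tn; rows.append([w[0],*r.tolist(),tn])
    for i in range(0,len(rows),5): print(json.dumps([rows[i:i+5]]).replace(" ",""))
    print("end",p.round(1))
E
python3 -c "
from plan import *
plan([(85,532,317,150,90)])"
```

```text
start [254.6 597.6 230.8 156.9]
[[[85,-28.1,-11.5,6.2,5.1],[85,-29.0,-9.0,6.2,5.2],[85,-29.7,-6.2,6.2,5.1],[85,-30.1,-3.7,6.3,5.2],[85,-30.4,-0.8,6.2,5.1]]]
[[[85,-30.3,1.8,6.2,5.2],[85,-30.0,4.5,6.2,5.1],[85,-29.5,7.2,6.2,5.2],[85,-28.7,9.9,6.2,5.1],[85,-27.7,12.3,6.2,5.2]]]
[[[85,-26.5,14.9,6.2,5.1],[85,-25.0,17.1,6.3,5.2],[85,-23.4,19.3,6.2,5.1]]]
end [532. 317. 150.  90.]
```

>>> apply_moves --increments '[[[85,-28.1,-11.5,6.2,5.1],[85,-29.0,-9.0,6.2,5.2],[85,-29.7,-6.2,6.2,5.1],[85,-30.1,-3.7,6.3,5.2],[85,-30.4,-0.8,6.2,5.1]]]'

```text
time: 0.52
ee_pos: [362.1, 488.8, 199.7]
tool_rot: [[-0.656, 0.755, -0.0], [0.755, 0.656, -0.0], [-0.0, -0.001, -1.0]]
force: [1.4, 0.9, -0.3]
gripper_width: 0.998
```

>>> apply_moves --increments '[[[85,-30.3,1.8,6.2,5.2],[85,-30.0,4.5,6.2,5.1],[85,-29.5,7.2,6.2,5.2],[85,-28.7,9.9,6.2,5.1],[85,-27.7,12.3,6.2,5.2]]]'

```text
time: 0.93
ee_pos: [468.8, 380.8, 168.7]
tool_rot: [[-0.262, 0.965, -0.0], [0.965, 0.262, -0.0], [-0.0, -0.0, -1.0]]
force: [0.4, 0.3, 0.2]
gripper_width: 0.997
```

>>> apply_moves --increments '[[[85,-26.5,14.9,6.2,5.1],[85,-25.0,17.1,6.3,5.2],[85,-23.4,19.3,6.2,5.1],[85,0,0,0,0]]]'

```text
time: 1.27
ee_pos: [534.9, 313.6, 149.1]
tool_rot: [[0.008, 1.0, -0.0], [1.0, -0.008, -0.001], [-0.001, -0.0, -1.0]]
force: [-0.8, -0.3, -0.2]
gripper_width: 0.995
```

```bash
cat > wr.py <<'E'
from plan import *
import sys
def look(name,views=True):
    p=cur(); im,d,c=grab("wrist"); print("tcp",p.round(1)); P=cloud(c,d)
    if views: cv2.imwrite(f"pics/{name}.png",im)
    np.savez(name+".npz",im=im,d=d,P=P,**c); return im,d,c,P
def blobs(P,zl,zh,mn=60):
    m=((P[...,2]>zl)&(P[...,2]<zh)).astype(np.uint8)
    n,l,st,ce=cv2.connectedComponentsWithStats(m)
    for i in range(1,n):
        if st[i,4]>mn:
            q=P[l==i]; r=cv2.minAreaRect(q[:,:2].astype(np.float32)); print("px",ce[i].round(0),"n",st[i,4],"mean",q.mean(0).round(1),"rect",np.round(r[0],1),np.round(r[1],1),round(r[2],1))
E
python3 -c "
from wr import *
im,d,c,P=look('w1'); blobs(P,44,60)
print(np.linalg.inv(c['view'])[:3].round(2).tolist())"
```

```text
tcp [534.9 313.6 149.1  89.5]
px [552.   6.] n 699 mean [685.6 442.6  50.9] rect [685.9 442.8] [ 7.3 66.6] 88.1
px [318. 184.] n 877 mean [531.2 321.9  49.9] rect [531.  321.2] [24.8 25.5] 71.5
px [194. 241.] n 794 mean [430.5 275.1  49.6] rect [429.3 274.2] [25.9 24.5] 37.2
px [311. 260.] n 750 mean [524.6 257.1  49.7] rect [524.5 255.7] [25.9 24.9] 89.1
[[1.0, 0.01, 0.0, 534.07], [-0.01, 0.96, 0.3, 389.86], [-0.0, -0.3, 0.96, 291.4]]
```

View pics/w1.png

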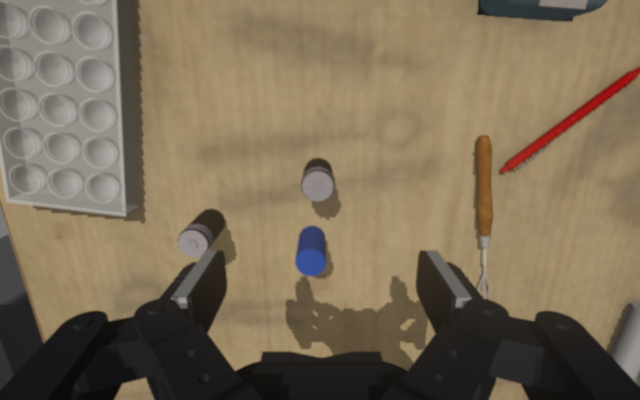

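The wrist view shows the cell with its button up at (318,184), the blue look-alike at (311,260) and the second cell at (194,241). The wrist and top cameras differ by about 4 mm in y, so I'll check again once the arm has settled.

```bash
python3 -c "
from wr import *
print(cur().round(1))
im,d,c,P=look('w2',False); blobs(P,44,60,300)
print(np.linalg.inv(c['view'])[:3,3].round(2).tolist(),cur().round(1))
P=P.reshape(-1,3);print(np.nanmedian(P[(abs(P[:,0]-480)<20)&(abs(P[:,1]-330)<20)],0))"
```

```text
[533.4 315.1 149.5  89.8]
tcp [533.4 315.1 149.5  89.8]
px [554.   7.] n 915 mean [684.3 443.7  52. ] rect [686.  443.8] [ 9.4 69.4] 88.4
px [320. 186.] n 873 mean [531.1 322.   49.9] rect [531.4 321.3] [25.6 25. ] 0.3
px [196. 242.] n 770 mean [430.4 275.3  49.6] rect [429.2 274.3] [26.2 23.9] 32.5
px [313. 262.] n 746 mean [524.6 257.2  49.7] rect [524.9 256. ] [25.  25.2] 0.6
[532.35, 391.31, 291.83] [532.5 316.3 149.9  89.9]
[476.24761624 327.73071545 215.68614714]
```

>>> apply_moves --increments '[[[85,1.5,-0.4,30,0],[85,1.5,-0.3,30,0],[85,0,0,30,0],[85,0,0,28,0],[85,0,0,0,0]]]'

```text
time: 1.78
ee_pos: [527.8, 319.7, 28.0]
tool_rot: [[-0.003, 1.0, -0.006], [1.0, 0.002, -0.003], [-0.003, -0.006, -1.0]]
force: [-1.9, -1.2, -1.0]
gripper_width: 0.993
```

>>> apply_moves --increments '[[[60,0,0,0,0],[30,0,0,0,0],[10,0,0,0,0],[10,0,0,0,0],[10,0,0,0,0]]]'

```text
time: 2.2
ee_pos: [532.1, 320.8, 34.0]
tool_rot: [[-0.001, 1.0, 0.002], [1.0, 0.001, 0.001], [0.001, 0.002, -1.0]]
force: [0.7, -0.3, 11.3]
gripper_width: 0.293
```

>>> apply_moves --increments '[[[10,0,0,0,0],[10,0,0,0,0],[10,0,0,0,0],[10,0,0,0,0]]]'

```text
time: 2.53
ee_pos: [532.3, 320.9, 34.2]
tool_rot: [[-0.0, 1.0, 0.002], [1.0, 0.0, 0.001], [0.001, 0.002, -1.0]]
force: [-1.2, -0.3, 13.0]
gripper_width: 0.277
```

```bash
python3 -c "
from plan import *
plan([(10,531.3,320,130,90),(10,538,-55,180,90),(10,538,-55,180,90,2)],start=(531.3,320,32,90))"
```

```text
start [531.3 320.   32.   90. ]
[[[10,0.0,0.0,-32.7,-0.0],[10,0.0,0.0,-32.6,-0.0],[10,0.0,0.0,-32.7,-0.0],[10,-31.2,0.6,-4.2,-0.0],[10,-31.3,0.5,-4.1,-0.0]]]
[[[10,-31.2,0.6,-4.2,-0.0],[10,-31.3,0.5,-4.2,-0.0],[10,-31.2,0.6,-4.1,-0.0],[10,-31.3,0.5,-4.2,-0.0],[10,-31.2,0.6,-4.2,-0.0]]]
[[[10,-31.3,0.6,-4.1,-0.0],[10,-31.2,0.5,-4.2,-0.0],[10,-31.3,0.6,-4.2,-0.0],[10,-31.2,0.5,-4.1,-0.0],[10,-31.3,0.6,-4.2,-0.0]]]
[[[10,-0.0,-0.0,-0.0,-0.0],[10,-0.0,-0.0,-0.0,-0.0]]]
end [538. -55. 180.  90.]
```

>>> apply_moves --increments '[[[10,0,0,-32.7,0],[10,0,0,-32.6,0],[10,0,0,-32.7,0],[10,-31.2,0.6,-4.2,0],[10,-31.3,0.5,-4.1,0]]]'

```text
time: 2.95
ee_pos: [533.8, 258.8, 141.7]
tool_rot: [[-0.003, 1.0, 0.005], [1.0, 0.003, 0.002], [0.002, 0.005, -1.0]]
force: [0.2, -1.0, -1.5]
gripper_width: 0.277
```

>>> apply_moves --increments '[[[10,-31.2,0.6,-4.2,0],[10,-31.3,0.5,-4.2,0],[10,-31.2,0.6,-4.1,0],[10,-31.3,0.5,-4.2,0],[10,-31.2,0.6,-4.2,0]]]'

```text
time: 3.37
ee_pos: [535.3, 100.2, 160.6]
tool_rot: [[-0.0, 1.0, 0.001], [1.0, 0.0, 0.0], [0.0, 0.001, -1.0]]
force: [0.9, -0.4, -0.9]
gripper_width: 0.278
```

>>> apply_moves --increments '[[[10,-31.3,0.6,-4.1,0],[10,-31.2,0.5,-4.2,0],[10,-31.3,0.6,-4.2,0],[10,-31.2,0.5,-4.1,0],[10,-31.3,0.6,-4.2,0]]]'

```text
time: 3.78
ee_pos: [538.1, -56.2, 181.4]
tool_rot: [[-0.0, 1.0, 0.001], [1.0, 0.0, -0.0], [-0.0, 0.001, -1.0]]
force: [0.7, -0.7, -0.7]
gripper_width: 0.273
```

>>> apply_moves --increments '[[[10,0,0,0,0],[10,0,0,0,0],[10,0,0,0,0]]]'

```text
time: 4.03
ee_pos: [538.2, -54.6, 180.9]
tool_rot: [[0.0, 1.0, 0.0], [1.0, -0.0, 0.0], [0.0, 0.0, -1.0]]
force: [1.0, 0.3, 0.3]
gripper_width: 0.274
```

```bash
python3 -c "
from wr import *
im,d,c,P=look('w3'); print('rim');blobs(P,62,82,300);print('wing');blobs(P,88,115,60);print('cells');blobs(P,140,175,60)
print('cellC/deck');blobs(P,40,52,300)"
```

```text
tcp [538.2 -54.6 180.9  90. ]
rim
px [322. 151.] n 6788 mean [537.5 -24.1  73.5] rect [538.  -51.6] [159.1 117.9] 89.9
px [323. 134.] n 852 mean [538.2  -9.7  65. ] rect [538.2 -10. ] [25.2 25.5] 1.6
px [589. 272.] n 1428 mean [ 771.6 -129.6   70. ] rect [ 773.6 -139.6] [117.8  31. ] 65.8
px [321. 321.] n 890 mean [ 536.5 -177.8   72. ] rect [ 536.8 -178.6] [ 9.8 65. ] 87.9
px [612. 376.] n 1101 mean [ 820.9 -243.8   71.8] rect [ 813.9 -239.7] [17.6 83.3] 74.4
wing
px [588. 302.] n 2323 mean [ 755.2 -144.    94.4] rect [ 760.9 -158.1] [144.2  44.3] 88.4
px [324. 311.] n 332 mean [ 538.7 -146.   100.3] rect [ 537.9 -146. ] [ 9.1 29.7] 13.2
px [621. 397.] n 99 mean [ 816.3 -249.3   89.5] rect [ 815.8 -249.4] [ 5.  38.2] 75.8
cells
px [321. 223.] n 828 mean [536.9 -44.4 162.4] rect [537.7 -47.2] [11.5 25.5] 83.9
cellC/deck
px [322. 164.] n 13976 mean [538.  -39.2  44.8] rect [538.1 -50.2] [137.4 100.7] 89.7
px [579. 261.] n 939 mean [ 781.1 -132.    46.1] rect [ 785.4 -143.2] [128.1  39. ] 64.4
px [610. 352.] n 736 mean [ 839.4 -237.9   45.9] rect [ 834.1 -236.1] [14.7 78.3] 88.3
```

View pics/w3.png

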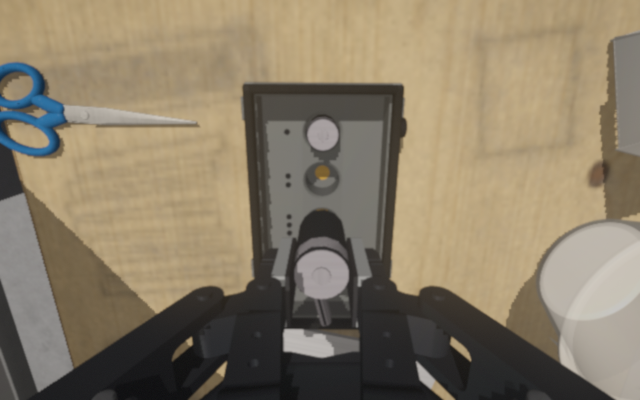

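The view over the bay shows the cell gripped at (321,272) with its button up. Cell c is at (322,133), the two-dot pocket at (322,178), and the stud is hidden below. Next I'll measure the pocket mouth and the held cell in this same image.

```bash
cat > mouth.py <<'E'
from wr import *
def mouths(f,zd=45,box=(495,580,-160,20)):
    z=np.load(f); P=z["P"]; c=dict(view=z["view"]); C=np.linalg.inv(c["view"])[:3,3]
    t=(zd-C[2])/(P[...,2]-C[2]); D=C+(P-C)*t[...,None]   # ray cut with deck plane
    m=(P[...,2]<41)&(D[...,0]>box[0])&(D[...,0]<box[1])&(D[...,1]>box[2])&(D[...,1]<box[3])
    n,l,st,ce=cv2.connectedComponentsWithStats(m.astype(np.uint8))
    for i in range(1,n):
        if st[i,4]>150:
            q=D[l==i][:,:2].astype(np.float32); e=cv2.fitEllipse(cv2.convexHull(q)); print("mouth px",ce[i].round(0),st[i,4],"ell",np.round(e[0],1),np.round(e[1],1),"bbox",q.min(0).round(1),q.max(0).round(1))
E
python3 -c "
from mouth import *
mouths('w3.npz')
P=np.load('w3.npz')['P']; blobs(P,190,210)"
```

```text
mouth px [323. 179.] 850 ell [538.  -51.3] [28.7 29.1] bbox [523.5 -65.2] [552.4 -37.2]
px [321. 266.] n 4278 mean [536.7 -50.  198.1] rect [536.5 -54.1] [25.9 50.6] 88.1
```

```bash
python3 -c "
from mouth import *
z=np.load('w3.npz');im,P=z['im'],z['P'];c=dict(camera_matrix=z['camera_matrix'],k1=float(z['k1']),view=z['view'])
g=cv2.cvtColor(im,cv2.COLOR_BGR2GRAY)[235:310,280:365]
h=cv2.HoughCircles(cv2.GaussianBlur(g,(5,5),1),cv2.HOUGH_GRADIENT,1,50,param1=80,param2=12,minRadius=22,maxRadius=32);print(h)
u,v=h[0,0,:2]+[280,235]; Z=np.median(z['d'][int(v)-15:int(v)+15,int(u)-15:int(u)+15]);print(Z,unproj(c,[u],[v],[Z]))
plan([(10,538,-53,84,90),(10,538,-53,84,90,1),(10,538,-53,50,90,5),(10,538,-53,50,90,1)],start=(538,-55,180,90))"
```

```text
[[[41.5 42.5 27.9]]]
143.08362 [[536.85655916 -55.85175287 197.35717452]]
start [538. -55. 180.  90.]
[[[10,0.7,-0.0,32.0,-0.0],[10,0.6,-0.0,32.0,-0.0],[10,0.7,-0.0,32.0,-0.0],[10,-0.0,0.0,-0.0,-0.0],[10,0.0,0.0,6.8,-0.0]]]
[[[10,0.0,0.0,6.8,-0.0],[10,-0.0,0.0,6.8,-0.0],[10,-0.0,0.0,6.8,-0.0],[10,-0.0,0.0,6.8,-0.0],[10,-0.0,0.0,0.0,-0.0]]]
end [538. -53.  50.  90.]
```

>>> apply_moves --increments '[[[10,0.7,0,32,0],[10,0.7,0,32,0],[10,0.8,0,32,0],[10,0,0,0,0],[10,0,0,6.8,0]]]'

```text
time: 4.5
ee_pos: [538.0, -51.3, 77.2]
tool_rot: [[-0.002, 1.0, -0.002], [1.0, 0.002, 0.0], [0.0, -0.002, -1.0]]
force: [0.3, 0.0, 0.4]
gripper_width: 0.279
```

>>> apply_moves --increments '[[[10,0,0,6.8,0],[10,0,0,3,0],[10,0,0,0,0]]]'

```text
time: 4.75
ee_pos: [538.3, -52.2, 68.0]
tool_rot: [[-0.001, 1.0, 0.0], [1.0, 0.001, -0.0], [-0.0, 0.0, -1.0]]
force: [-0.2, -0.1, -0.1]
gripper_width: 0.278
```

The cell is in the mouth with no force showing. I'll push it home, release, and back out.

>>> apply_moves --increments '[[[10,0,0,6,0],[10,0,0,6,0],[10,0,0,5,0],[10,0,0,0,0],[10,0,0,0,0]]]'

```text
time: 5.17
ee_pos: [537.9, -52.4, 50.6]
tool_rot: [[-0.0, 1.0, -0.001], [1.0, 0.0, 0.0], [0.0, -0.001, -1.0]]
force: [0.1, 0.0, 0.2]
gripper_width: 0.276
```

>>> apply_moves --increments '[[[35,0,0,0,0],[45,0,0,0,0],[45,0,0,0,0],[45,0,0,-10,0],[45,0,0,-30,0]]]'

```text
time: 5.58
ee_pos: [536.1, -52.1, 89.0]
tool_rot: [[-0.0, 1.0, -0.005], [1.0, 0.0, 0.001], [0.001, -0.005, -1.0]]
force: [-0.2, -0.1, -0.3]
gripper_width: 0.527
```

```bash
python3 -c "
from plan import *
plan([(45,538,-52.8,170,90),(85,430.5,272,120,90),(85,430.5,272,120,90,2)],start=(538,-52.8,90.4,90))"
```

```text
start [538.  -52.8  90.4  90. ]
[[[45,0.0,0.0,-26.5,-0.0],[45,0.0,0.0,-26.6,-0.0],[45,0.0,0.0,-26.5,-0.0],[85,29.5,-9.8,4.5,-0.0],[85,29.6,-9.7,4.6,-0.0]]]
[[[85,29.5,-9.8,4.5,-0.0],[85,29.5,-9.8,4.6,-0.0],[85,29.5,-9.8,4.5,-0.0],[85,29.6,-9.7,4.6,-0.0],[85,29.5,-9.8,4.5,-0.0]]]
[[[85,29.5,-9.8,4.6,-0.0],[85,29.5,-9.8,4.5,-0.0],[85,29.6,-9.7,4.6,-0.0],[85,29.5,-9.8,4.5,-0.0],[85,0.0,0.0,0.0,-0.0]]]
[[[85,0.0,0.0,0.0,-0.0]]]
end [430.5 272.  120.   90. ]
```

>>> apply_moves --increments '[[[45,0,0,-26.5,0],[45,0,0,-26.5,0],[45,0,0,-26.5,0],[85,0,0,0,0],[85,0,0,0,0]]]'

```text
time: 6.0
ee_pos: [539.3, -52.6, 172.6]
tool_rot: [[-0.0, 1.0, 0.004], [1.0, 0.0, -0.001], [-0.001, 0.004, -1.0]]
force: [0.6, -0.1, -0.2]
gripper_width: 0.795
```

```bash
python3 -c "
from mouth import *
im,d,c,P=look('w4'); blobs(P,58,69,200); mouths('w4.npz');blobs(P,88,110,60)"
```

```text
tcp [539.3 -52.6 172.6  90. ]
px [321.  86.] n 320 mean [537.9  27.4  66.1] rect [537.8  27.5] [  1.4 117.4] 90.0
px [320. 230.] n 3184 mean [537.  -92.2  64.5] rect [537.8 -79.3] [198.7 104.3] 89.7
px [321. 137.] n 909 mean [538.2  -9.6  64.9] rect [538.5  -9.8] [25.5 25.2] 3.2
px [320. 190.] n 823 mean [537.2 -51.3  64.8] rect [537.1 -51.9] [25.6 25.3] 49.2
px [589. 276.] n 994 mean [ 773.3 -131.    63.5] rect [ 775.6 -136.2] [107.6  24.5] 62.6
px [321. 286.] n 286 mean [ 538.3 -139.1   64.7] rect [ 538.  -141.8] [16.7 19.5] 73.2
px [625. 378.] n 326 mean [ 838.6 -245.5   63. ] rect [ 838.7 -245.2] [34.4  6.2] 1.0
mouth px [320. 228.] 772 ell [537.6 -92.9] [28.4 29.1] bbox [ 523.1 -107.1] [552.5 -79.1]
px [599. 294.] n 1673 mean [ 755.7 -128.    94.4] rect [ 758.  -130.1] [92.  21.7] 67.7
px [320. 312.] n 551 mean [ 537.4 -139.9   98.7] rect [ 537.3 -143.5] [ 9.2 34. ] 12.8
```

Cell 1 is home: its top is at 64.8 mm, the same as cell c. Now the second cell.

>>> apply_moves --increments '[[[85,29.6,-9.8,4.5,0],[85,29.6,-9.8,4.6,0],[85,29.6,-9.8,4.5,0],[85,29.6,-9.8,4.6,0],[85,29.6,-9.8,4.5,0]]]'

```text
time: 6.47
ee_pos: [487.7, 96.6, 146.6]
tool_rot: [[0.0, 1.0, -0.002], [1.0, -0.0, -0.0], [-0.0, -0.002, -1.0]]
force: [0.4, 0.5, 1.0]
gripper_width: 0.994
```

>>> apply_moves --increments '[[[85,29.6,-9.8,4.6,0],[85,29.6,-9.8,4.5,0],[85,29.6,-9.7,4.5,0],[85,29.6,-9.7,4.6,0],[85,29.6,-9.7,4.5,0]]]'

```text
time: 6.88
ee_pos: [438.9, 244.5, 123.8]
tool_rot: [[-0.0, 1.0, -0.002], [1.0, 0.0, -0.001], [-0.001, -0.002, -1.0]]
force: [0.5, 0.1, 0.5]
gripper_width: 0.995
```

>>> apply_moves --increments '[[[85,29.8,-9.8,4.5,0],[85,0,0,0,0],[85,0,0,0,0],[85,0,0,0,0]]]'

```text
time: 7.22
ee_pos: [430.0, 272.9, 119.8]
tool_rot: [[-0.001, 1.0, -0.001], [1.0, 0.001, -0.001], [-0.001, -0.001, -1.0]]
force: [1.0, -0.2, -0.0]
gripper_width: 0.99
```

```bash
python3 -c "
from mouth import *
im,d,c,P=look('w5'); blobs(P,44,60,200)"
```

```text
tcp [430.  272.9 119.8  90.1]
px [323. 205.] n 1079 mean [429.4 274.7  49.8] rect [429.7 273.9] [25.1 25.1] 2.8
px [455. 230.] n 1086 mean [522.5 256.7  49.6] rect [523.4 255.5] [25.5 25.5] 6.7
```

>>> apply_moves --increments '[[[85,0,0,30,0],[85,0,0,30,0],[85,0,0,20,0],[85,0,0,8,0],[85,0,0,0,0]]]'

```text
time: 7.68
ee_pos: [429.9, 271.8, 31.0]
tool_rot: [[0.001, 1.0, -0.003], [1.0, -0.001, -0.002], [-0.002, -0.003, -1.0]]
force: [-0.7, -0.9, 0.9]
gripper_width: 0.999
```

>>> apply_moves --increments '[[[60,0,0,0,0],[30,0,0,0,0],[10,0,0,0,0],[10,0,0,0,0],[10,0,0,0,0]]]'

```text
time: 8.1
ee_pos: [431.1, 273.6, 33.3]
tool_rot: [[-0.0, 1.0, 0.001], [1.0, 0.0, 0.001], [0.001, 0.001, -1.0]]
force: [-0.0, 0.3, 7.4]
gripper_width: 0.291
```

>>> apply_moves --increments '[[[10,0,0,0,0],[10,0,0,0,0],[10,0,0,0,0],[10,0,0,0,0]]]'

```text
time: 8.43
ee_pos: [431.1, 273.7, 33.4]
tool_rot: [[-0.001, 1.0, 0.001], [1.0, 0.001, 0.001], [0.001, 0.001, -1.0]]
force: [-2.0, -1.5, 14.0]
gripper_width: 0.28
```

```bash
python3 -c "
from plan import *
plan([(10,430.2,273,120,90),(10,537.8,-94.4,150,90),(10,537.8,-94.4,150,90,2),(10,537.8,-94.4,84,90),(10,537.8,-94.4,68,90,4)],start=(430.2,273,32,90))"
```

```text
start [430.2 273.   32.   90. ]
[[[10,0.0,0.0,-29.3,-0.0],[10,0.0,0.0,-29.4,-0.0],[10,0.0,0.0,-29.3,-0.0],[10,-30.6,9.0,-2.5,-0.0],[10,-30.6,8.9,-2.5,-0.0]]]
[[[10,-30.6,9.0,-2.5,-0.0],[10,-30.7,9.0,-2.5,-0.0],[10,-30.6,8.9,-2.5,-0.0],[10,-30.6,9.0,-2.5,-0.0],[10,-30.6,9.0,-2.5,-0.0]]]
[[[10,-30.6,8.9,-2.5,-0.0],[10,-30.7,9.0,-2.5,-0.0],[10,-30.6,9.0,-2.5,-0.0],[10,-30.6,8.9,-2.5,-0.0],[10,-30.6,9.0,-2.5,-0.0]]]
[[[10,-0.0,0.0,-0.0,-0.0],[10,-0.0,0.0,-0.0,-0.0],[10,-0.0,0.0,33.0,-0.0],[10,-0.0,0.0,33.0,-0.0],[10,-0.0,0.0,4.0,-0.0]]]
[[[10,-0.0,0.0,4.0,-0.0],[10,-0.0,0.0,4.0,-0.0],[10,-0.0,0.0,4.0,-0.0]]]
end [537.8 -94.4  68.   90. ]
```

>>> apply_moves --increments '[[[10,0,0,-29.3,0],[10,0,0,-29.4,0],[10,0,0,-29.3,0],[10,-30.6,9.0,-2.5,0],[10,-30.6,8.9,-2.5,0]]]'

```text
time: 8.85
ee_pos: [449.6, 213.0, 127.7]
tool_rot: [[-0.004, 1.0, 0.004], [1.0, 0.004, 0.002], [0.002, 0.004, -1.0]]
force: [0.2, -0.4, -0.3]
gripper_width: 0.273
```

>>> apply_moves --increments '[[[10,-30.6,9.0,-2.5,0],[10,-30.7,9.0,-2.5,0],[10,-30.6,8.9,-2.5,0],[10,-30.6,9.0,-2.5,0],[10,-30.6,9.0,-2.5,0]]]'

```text
time: 9.27
ee_pos: [493.7, 57.6, 138.5]
tool_rot: [[-0.001, 1.0, 0.001], [1.0, 0.001, 0.0], [0.0, 0.001, -1.0]]
force: [1.1, 0.2, -0.3]
gripper_width: 0.283
```

>>> apply_moves --increments '[[[10,-30.6,8.9,-2.5,0],[10,-30.7,9.0,-2.5,0],[10,-30.6,9.0,-2.5,0],[10,-30.6,8.9,-2.5,0],[10,-30.6,9.0,-2.5,0]]]'

```text
time: 9.68
ee_pos: [538.5, -95.6, 151.0]
tool_rot: [[-0.0, 1.0, 0.0], [1.0, 0.0, -0.0], [-0.0, 0.0, -1.0]]
force: [1.8, 0.0, -0.7]
gripper_width: 0.28
```

>>> apply_moves --increments '[[[10,0,0,0,0],[10,0,0,0,0],[10,0,0,33,0],[10,0,0,33,0],[10,0,0,0,0]]]'

```text
time: 10.1
ee_pos: [534.9, -92.5, 80.3]
tool_rot: [[-0.001, 1.0, -0.007], [1.0, 0.001, 0.002], [0.002, -0.007, -1.0]]
force: [-2.8, 0.6, -1.2]
gripper_width: 0.277
```

>>> apply_moves --increments '[[[10,0,0,6,0],[10,0,0,6,0],[10,0,0,4,0],[10,0,0,0,0]]]'

```text
time: 10.43
ee_pos: [538.7, -93.8, 68.9]
tool_rot: [[-0.001, 1.0, 0.001], [1.0, 0.001, -0.0], [-0.0, 0.001, -1.0]]
force: [-0.5, -0.2, -0.1]
gripper_width: 0.273
```

>>> apply_moves --increments '[[[10,0,0,6,0],[10,0,0,6,0],[10,0,0,6,0],[10,0,0,0,0],[10,0,0,0,0]]]'

```text
time: 10.85
ee_pos: [538.0, -94.0, 50.1]
tool_rot: [[-0.0, 1.0, -0.001], [1.0, 0.0, 0.0], [0.0, -0.001, -1.0]]
force: [-0.0, -0.2, -1.4]
gripper_width: 0.276
```

>>> apply_moves --increments '[[[35,0,0,0,0],[45,0,0,0,0],[45,0,0,0,0],[45,0,0,-10,0],[45,0,0,-30,0]]]'

```text
time: 11.27
ee_pos: [536.2, -93.6, 88.6]
tool_rot: [[-0.0, 1.0, -0.005], [1.0, 0.0, 0.001], [0.001, -0.005, -1.0]]
force: [-1.0, 1.4, -0.8]
gripper_width: 0.526
```

>>> apply_moves --increments '[[[45,0,0,-30,0],[45,0,0,-30,0],[40,0,0,0,0],[40,0,0,0,0],[40,0,0,0,0]]]'

```text
time: 11.68
ee_pos: [538.2, -94.0, 150.9]
tool_rot: [[-0.0, 1.0, 0.001], [1.0, 0.0, -0.0], [-0.0, 0.001, -1.0]]
force: [-0.9, 0.3, -0.2]
gripper_width: 0.469
```

```bash
python3 -c "
from mouth import *
im,d,c,P=look('w6'); blobs(P,58,69,200); print('wing'); blobs(P,85,110,100); mouths('w6.npz')"
```

```text
tcp [538.2 -94.  150.9  90. ]
px [323. 108.] n 3392 mean [538.2 -31.2  64.5] rect [537.6 -57.5] [155.8 103.8] 89.7
px [323.  80.] n 1211 mean [538.1 -10.5  65.1] rect [538.  -10.6] [25.3 25. ] 15.6
px [322. 143.] n 1075 mean [537.2 -51.9  64.9] rect [537.4 -52.2] [25.3 25.3] 89.6
px [321. 199.] n 961 mean [536.4 -92.8  64.7] rect [536.8 -93.8] [25.4 25. ] 0.9
px [608. 267.] n 1033 mean [ 764.1 -150.9   63.4] rect [ 766.6 -160.6] [100.4  21.3] 83.5
px [324. 256.] n 298 mean [ 539.1 -139.2   64.8] rect [ 537.9 -141.7] [15.7 19.2] 72.2
px [297. 296.] n 404 mean [ 517.5 -175.7   64. ] rect [ 517.9 -175.9] [ 4.2 34.6] 88.3
px [349. 296.] n 324 mean [ 559.6 -176.    64. ] rect [ 559.9 -176.6] [27.2  4.3] 0.0
px [629. 356.] n 201 mean [ 806.2 -238.3   63.2] rect [ 804.6 -237.8] [ 5.  34.7] 67.1
wing
px [617. 329.] n 2861 mean [ 754.2 -185.3   94.3] rect [ 758.3 -187.7] [ 36.2 136.6] 18.1
px [322. 281.] n 725 mean [ 537.2 -140.1   98.7] rect [ 537.2 -143.5] [ 9.2 34.1] 12.9
mouth px [326. 128.] 186 ell [538.1 -51.2] [28.  29.1] bbox [523.9 -57.9] [552.5 -37.2]
mouth px [328. 183.] 157 ell [537.7 -93. ] [28.4 29. ] bbox [523.3 -98.6] [551.8 -79. ]
```

View pics/w6.png

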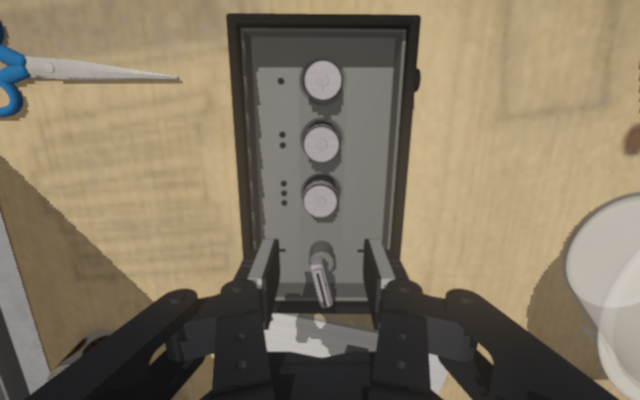

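All three cells are home: at (322,80), (322,143) and (321,200), with tops about 65 mm. The wing's top runs from (314,260) to (327,305), so the stud is at about 13° (0.23 rad). Going to grip the wing.

```bash
python3 -c "
from plan import *
plan([(40,537.5,-145.3,150,103),(40,537.5,-145.3,110,103),(40,537.5,-145.3,110,103,1),(40,537.5,-145.3,80,103,2)],start=(537.8,-94.4,150.4,90))"
```

```text
start [537.8 -94.4 150.4  90. ]
[[[40,-25.5,-0.1,0.2,-6.5],[40,-25.2,-3.1,0.2,-6.5],[40,-0.0,0.0,20.0,-0.0],[40,-0.0,0.0,20.0,-0.0],[40,-0.0,0.0,0.0,-0.0]]]
[[[40,-0.0,0.0,15.0,-0.0],[40,-0.0,0.0,15.0,-0.0]]]
end [ 537.5 -145.3   80.   103. ]
```

>>> apply_moves --increments '[[[40,-25.5,0,0,-6.5],[40,-25.2,-3.1,0,-6.5],[40,0,0,20,0],[40,0,0,20,0],[40,0,0,0,0]]]'

```text
time: 12.15
ee_pos: [535.5, -144.6, 106.6]
tool_rot: [[-0.224, 0.974, -0.006], [0.974, 0.225, 0.002], [0.003, -0.005, -1.0]]
force: [-1.2, 0.9, -0.7]
gripper_width: 0.464
```

>>> apply_moves --increments '[[[40,0,0,15,0],[40,0,0,15,0],[40,0,0,0,0],[25,0,0,0,0],[15,0,0,0,0]]]'

```text
time: 12.57
ee_pos: [538.3, -144.8, 81.1]
tool_rot: [[-0.225, 0.974, -0.0], [0.974, 0.225, 0.0], [0.0, -0.0, -1.0]]
force: [0.3, 0.3, 0.3]
gripper_width: 0.199
```

>>> apply_moves --increments '[[[0,0,0,0,0],[0,0,0,0,0],[0,0,0,0,0],[0,0,0,0,0],[0,0,0,0,0]]]'

```text
time: 12.98
ee_pos: [538.5, -145.0, 81.5]
tool_rot: [[-0.225, 0.974, 0.001], [0.974, 0.225, -0.0], [-0.0, 0.001, -1.0]]
force: [-2.4, 1.3, 7.5]
gripper_width: 0.089
```

>>> apply_moves --increments '[[[0,0,0,0,-6.4],[0,0,0,0,-6.4],[0,0,0,0,-6.4],[0,0,0,0,-6.4],[0,0,0,0,-6.4]]]'

```text
time: 13.4
ee_pos: [538.2, -145.0, 81.5]
tool_rot: [[-0.711, 0.703, 0.0], [0.703, 0.711, -0.0], [-0.001, 0.0, -1.0]]
force: [-4.9, -1.0, 9.6]
gripper_width: 0.091
```

>>> apply_moves --increments '[[[0,0,0,0,-6.4],[0,0,0,0,-6.4],[0,0,0,0,-6.4],[0,0,0,0,-6.4],[0,0,0,0,-6.4]]]'

```text
time: 13.82
ee_pos: [538.0, -145.3, 81.5]
tool_rot: [[-0.976, 0.219, 0.0], [0.219, 0.976, -0.001], [-0.0, -0.0, -1.0]]
force: [-5.7, -3.2, 9.8]
gripper_width: 0.09
```

>>> apply_moves --increments '[[[0,0,0,0,-6.4],[0,0,0,0,-6.6],[0,0,0,0,0],[0,0,0,0,0],[0,0,0,0,0]]]'

```text
time: 14.23
ee_pos: [538.0, -145.4, 81.5]
tool_rot: [[-1.0, -0.001, 0.0], [-0.001, 1.0, -0.001], [-0.0, -0.001, -1.0]]
force: [-6.1, -4.2, 9.6]
gripper_width: 0.088
```

>>> apply_moves --increments '[[[15,0,0,0,0],[25,0,0,0,0],[25,0,0,0,0],[25,0,0,-10,0],[25,0,0,-30,0]]]'

```text
time: 14.65
ee_pos: [536.1, -144.2, 118.4]
tool_rot: [[-1.0, -0.0, -0.005], [-0.0, 1.0, 0.002], [0.005, 0.002, -1.0]]
force: [-1.2, 1.2, -0.9]
gripper_width: 0.291
```

```bash
python3 -c "
from plan import *
plan([(40,537.5,-145.3,180,180),(85,575,-320,190,77),(85,575,-320,190,77,3)],start=(537.5,-145.3,120,180))"
```

```text
start [ 537.5 -145.3  120.   180. ]
[[[40,0.0,0.0,-30.0,-0.0],[40,0.0,0.0,-30.0,-0.0],[85,-2.3,-10.9,-0.6,6.4],[85,-3.6,-10.6,-0.7,6.5],[85,-4.7,-10.1,-0.6,6.4]]]
[[[85,-5.8,-9.6,-0.6,6.4],[85,-6.9,-8.8,-0.6,6.5],[85,-7.8,-8.0,-0.7,6.4],[85,-8.6,-7.0,-0.6,6.5],[85,-9.4,-6.1,-0.6,6.4]]]
[[[85,-10.0,-4.9,-0.6,6.4],[85,-10.5,-3.9,-0.7,6.5],[85,-10.9,-2.6,-0.6,6.4],[85,-11.0,-1.3,-0.6,6.4],[85,-11.2,-0.2,-0.6,6.5]]]
[[[85,-11.1,1.2,-0.7,6.4],[85,-10.9,2.3,-0.6,6.5],[85,-10.6,3.6,-0.6,6.4],[85,-0.0,0.0,-0.0,-0.0],[85,-0.0,0.0,-0.0,-0.0]]]
[[[85,-0.0,0.0,-0.0,-0.0]]]
end [ 575. -320.  190.   77.]
```

>>> apply_moves --increments '[[[40,0,0,-30,0],[40,0,0,-30,0],[85,-2.3,-10.9,-0.6,6.4],[85,-3.6,-10.6,-0.7,6.5],[85,-4.7,-10.1,-0.6,6.4]]]'

```text
time: 15.07
ee_pos: [545.8, -178.0, 184.1]
tool_rot: [[-0.942, 0.335, 0.002], [0.335, 0.942, -0.001], [-0.002, -0.0, -1.0]]
force: [0.8, 1.0, -0.4]
gripper_width: 0.876
```

>>> apply_moves --increments '[[[85,-5.8,-9.6,-0.6,6.4],[85,-6.9,-8.8,-0.6,6.5],[85,-7.8,-8.0,-0.7,6.4],[85,-8.6,-7.0,-0.6,6.5],[85,-9.4,-6.1,-0.6,6.4]]]'

```text
time: 15.48
ee_pos: [557.1, -232.8, 186.4]
tool_rot: [[-0.618, 0.786, 0.0], [0.786, 0.618, -0.0], [-0.0, 0.0, -1.0]]
force: [0.8, -0.6, -0.6]
gripper_width: 0.994
```

>>> apply_moves --increments '[[[85,-10.0,-4.9,-0.6,6.4],[85,-10.5,-3.9,-0.7,6.5],[85,-10.9,-2.6,-0.6,6.4],[85,-11.0,-1.3,-0.6,6.4],[85,-11.2,-0.2,-0.6,6.5]]]'

```text
time: 15.9
ee_pos: [568.8, -287.3, 189.5]
tool_rot: [[-0.105, 0.995, 0.0], [0.995, 0.105, -0.0], [-0.0, 0.0, -1.0]]
force: [0.1, 0.1, -0.4]
gripper_width: 0.997
```

>>> apply_moves --increments '[[[85,-11.1,1.2,-0.7,6.4],[85,-10.9,2.3,-0.6,6.5],[85,-10.6,3.6,-0.6,6.4],[85,0,0,0,0],[85,0,0,0,0]]]'

```text
time: 16.32
ee_pos: [575.7, -319.7, 190.9]
tool_rot: [[0.222, 0.975, 0.0], [0.975, -0.222, 0.0], [0.0, 0.0, -1.0]]
force: [0.2, 0.3, -0.5]
gripper_width: 0.992
```

>>> apply_moves --increments '[[[85,0,0,0,0],[85,0,0,0,0]]]'

```text
time: 16.48
ee_pos: [575.5, -318.8, 190.7]
tool_rot: [[0.221, 0.975, -0.0], [0.975, -0.221, 0.0], [0.0, -0.0, -1.0]]
force: [-0.7, -0.6, 0.3]
gripper_width: 0.996
```

```bash
python3 -c "
from mouth import *
im,d,c,P=look('w7'); print('handle');blobs(P,28,42,150); print('panel');blobs(P,3.5,9,1500)
print('wing');blobs(P,88,110,50)
im,d,c=grab('top'); P=cloud(c,d); print('top wing'); blobs(P[150:212,330:392],92,110,5)"
```

```text
tcp [ 575.5 -318.8  190.7   77.2]
handle
px [627.   9.] n 193 mean [ 849.6 -236.4   34.3] rect [ 849.5 -236.6] [30.2  4.7] 13.2
px [244.  34.] n 528 mean [ 538.6 -185.8   35.1] rect [ 537.7 -185.8] [118.    1.8] 0.2
px [314. 174.] n 928 mean [ 567.8 -315.1   34.1] rect [ 567.5 -316.6] [69.7 11.7] 76.7
px [ 68. 204.] n 794 mean [ 329.6 -291.5   35.1] rect [ 322.7 -293.7] [29.9 67.9] 9.5
px [ 36. 219.] n 269 mean [ 292.8 -298.6   35.6] rect [ 294.7 -298.8] [10.3 21. ] 12.9
px [519. 293.] n 532 mean [ 748.8 -487.7   34.9] rect [ 746.8 -487.7] [59.9  3.7] 7.1
px [378. 335.] n 973 mean [ 595.1 -507.4   35.1] rect [ 593.1 -507.9] [118.3   4.5] 7.9
panel
px [312. 165.] n 21274 mean [ 565.8 -313.2    4.8] rect [ 566.9 -316.8] [120.3 213.8] 76.4
px [525. 181.] n 5102 mean [ 776.  -377.2    7.6] rect [ 777.  -380.8] [121.6  98.1] 73.1
wing
px [603.  22.] n 1827 mean [ 782.1 -242.6   94.4] rect [ 782.2 -241.3] [17.1 65.1] 57.6
px [501. 383.] n 124 mean [ 696.5 -533.9   94.5] rect [ 698.2 -535.9] [15.1 18. ] 67.0
top wing
```

View pics/w7.png

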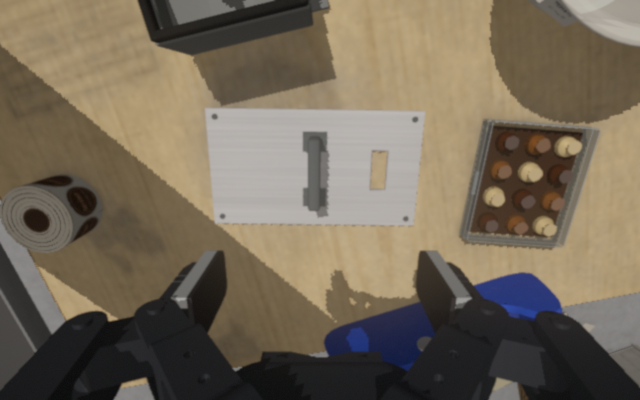

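The panel centre is at (312,165), the handle bar at (314,174) and the slot at (379,170), facing +x. The panel is at 76.6°. Gripping the handle.

```bash
python3 -c "
from plan import *
plan([(85,566.8,-318.8,50,76.6),(85,566.8,-318.8,50,76.6,1),(85,566.8,-318.8,11,76.6,2)],start=(575,-320,190,77))
plan([(0,566.8,-318.8,150,76.6),(0,537.8,-79.7,150,0),(0,537.8,-79.7,150,0,4)],start=(566.8,-318.8,11,76.6))"
```

```text
start [ 575. -320.  190.   77.]
[[[85,-0.1,-1.7,28.0,0.1],[85,-0.2,-1.6,28.0,0.1],[85,-0.1,-1.7,28.0,0.0],[85,-0.2,-1.6,28.0,0.1],[85,-0.1,-1.7,28.0,0.1]]]
[[[85,0.0,0.0,-0.0,0.0],[85,0.0,0.0,19.5,0.0],[85,0.0,0.0,19.5,0.0]]]
end [ 566.8 -318.8   11.    76.6]
start [ 566.8 -318.8   11.    76.6]
[[[0,0.0,0.0,-27.8,-0.0],[0,0.0,0.0,-27.8,-0.0],[0,0.0,0.0,-27.8,-0.0],[0,0.0,0.0,-27.8,-0.0],[0,0.0,0.0,-27.8,-0.0]]]
[[[0,18.8,-7.0,-0.0,6.4],[0,18.0,-9.0,-0.0,6.4],[0,16.8,-11.0,-0.0,6.3],[0,15.5,-12.7,-0.0,6.4],[0,14.0,-14.4,-0.0,6.4]]]
[[[0,12.3,-15.8,-0.0,6.4],[0,10.4,-17.2,-0.0,6.4],[0,8.5,-18.2,-0.0,6.4],[0,6.4,-19.0,-0.0,6.4],[0,4.2,-19.6,-0.0,6.3]]]
[[[0,2.1,-20.0,-0.0,6.4],[0,-0.2,-20.0,-0.0,6.4],[0,0.0,-0.0,-0.0,-0.0],[0,0.0,-0.0,-0.0,-0.0],[0,0.0,-0.0,-0.0,-0.0]]]
[[[0,0.0,-0.0,-0.0,-0.0]]]
end [537.8 -79.7 150.    0. ]
```

>>> apply_moves --increments '[[[85,-0.1,-1.7,28,0.1],[85,-0.2,-1.6,28,0.1],[85,-0.1,-1.7,28,0],[85,-0.2,-1.6,28,0.1],[85,-0.1,-1.7,28,0.1]]]'

```text
time: 17.0
ee_pos: [567.4, -318.0, 49.5]
tool_rot: [[0.23, 0.973, 0.0], [0.973, -0.23, -0.0], [-0.0, 0.0, -1.0]]
force: [-0.0, -0.3, 0.6]
gripper_width: 0.992
```

>>> apply_moves --increments '[[[85,0,0,0,0],[85,0,0,15,0],[85,0,0,15,0],[85,0,0,9,0],[85,0,0,0,0]]]'

```text
time: 17.42
ee_pos: [567.0, -317.9, 10.9]
tool_rot: [[0.231, 0.973, -0.001], [0.973, -0.231, 0.001], [0.001, -0.002, -1.0]]
force: [-1.0, 0.7, -0.4]
gripper_width: 0.994
```

>>> apply_moves --increments '[[[60,0,0,0,0],[30,0,0,0,0],[10,0,0,0,0],[0,0,0,0,0],[0,0,0,0,0]]]'

```text
time: 17.83
ee_pos: [567.8, -318.6, 12.2]
tool_rot: [[0.231, 0.973, 0.001], [0.973, -0.231, -0.0], [-0.0, 0.001, -1.0]]
force: [0.3, 1.1, 0.8]
gripper_width: 0.293
```

>>> apply_moves --increments '[[[0,0,0,0,0],[0,0,0,0,0],[0,0,0,0,0],[0,0,0,0,0],[0,0,0,0,0]]]'

```text
time: 18.25
ee_pos: [567.7, -318.5, 12.1]
tool_rot: [[0.231, 0.973, 0.0], [0.973, -0.231, -0.0], [-0.0, 0.001, -1.0]]
force: [-2.0, 0.6, 7.1]
gripper_width: 0.129
```

Grip is firm (0.129 × 85 = 11 mm on the 12 mm bar). Lift and carry over the bay.

>>> apply_moves --increments '[[[0,0,0,-15,0],[0,0,0,-25,0],[0,0,0,-33,0],[0,0,0,-33,0],[0,0,0,-33,0]]]'

```text
time: 18.67
ee_pos: [567.0, -318.1, 151.7]
tool_rot: [[0.231, 0.973, -0.001], [0.973, -0.231, 0.0], [0.0, -0.001, -1.0]]
force: [2.0, -0.4, -3.1]
gripper_width: 0.128
```

>>> apply_moves --increments '[[[0,18.8,-7.0,0,6.4],[0,18.0,-9.0,0,6.4],[0,16.8,-11.0,0,6.3],[0,15.5,-12.7,0,6.4],[0,14.0,-14.4,0,6.4]]]'

```text
time: 19.08
ee_pos: [554.9, -217.8, 150.5]
tool_rot: [[0.715, 0.7, -0.0], [0.7, -0.715, 0.0], [-0.0, -0.0, -1.0]]
force: [0.1, 0.7, -2.2]
gripper_width: 0.125
```

>>> apply_moves --increments '[[[0,12.3,-15.8,0,6.4],[0,10.4,-17.2,0,6.4],[0,8.5,-18.2,0,6.4],[0,6.4,-19.0,0,6.4],[0,4.2,-19.6,0,6.3]]]'

```text
time: 19.5
ee_pos: [542.8, -118.2, 150.5]
tool_rot: [[0.976, 0.216, -0.0], [0.216, -0.976, 0.0], [-0.0, -0.0, -1.0]]
force: [0.5, 1.1, -1.6]
gripper_width: 0.124
```

>>> apply_moves --increments '[[[0,2.1,-20.0,0,6.4],[0,-0.2,-20.0,0,6.4],[0,0,0,0,0],[0,0,0,0,0],[0,0,0,0,0]]]'

```text
time: 19.92
ee_pos: [538.5, -79.6, 150.6]
tool_rot: [[1.0, 0.003, 0.0], [0.003, -1.0, -0.0], [0.0, 0.0, -1.0]]
force: [-0.6, -0.0, -2.0]
gripper_width: 0.127
```

>>> apply_moves --increments '[[[0,0,0,0,0],[0,0,0,0,0],[0,0,0,0,0]]]'

```text
time: 20.17
ee_pos: [538.4, -80.0, 150.5]
tool_rot: [[1.0, 0.0, -0.0], [0.0, -1.0, -0.0], [-0.0, 0.0, -1.0]]
force: [-0.1, 0.7, -2.1]
gripper_width: 0.123
```

```bash
python3 -c "
from mouth import *
im,d,c,P=look('w8')
z0=cur()[2]-11+5; print(z0); blobs(P,z0-6,z0+6,1000)
im2,d2,c2=grab('side'); np.savez('s8.npz',im=im2,d=d2,**c2); q=proj(c2,[[538,-146,100]])[0].astype(int);print(q)
x,y=max(q[0]-70,0),max(q[1]-50,0); s=cv2.resize(im2[y:y+100,x:x+140],None,fx=4,fy=4)
o=np.zeros((600,560,3),np.uint8); o[:400]=s; o[400:,:320]=cv2.resize(im,(320,200)); cv2.imwrite('pics/s8.png',o)"
```

```text
tcp [538.4 -80.  150.5   0. ]
144.46949832460015
px [317. 206.] n 68856 mean [557.6 -76.9 143.2] rect [539.4 -78.8] [117.  216.3] 0.0
[294 173]
```

View pics/s8.png

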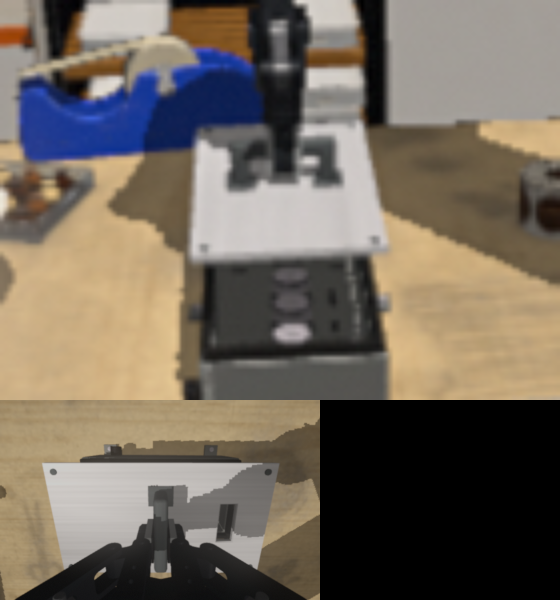

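The side view shows the panel level over the bay with all three cells in place. The wrist view shows the slot at about (452,244). Next I'll measure the slot on the panel's plane and look for the wing through it.

```bash
python3 -c "
from mouth import *
z=np.load('w8.npz');im,P,d=z['im'],z['P'],z['d'];c=dict(camera_matrix=z['camera_matrix'],k1=float(z['k1']),view=z['view'])
C=np.linalg.inv(c['view'])[:3,3]; zt=np.nanmedian(P[230:260,400:425,2]);print('ztop',zt,C)
D=C+(P-C)*((zt-C[2])/(P[...,2]-C[2]))[...,None]
m=np.zeros(d.shape,np.uint8); m[195:290,425:485]=(P[195:290,425:485,2]<zt-4)
n,l,st,ce=cv2.connectedComponentsWithStats(m)
for i in range(1,n):
    if st[i,4]>100: q=D[l==i][:,:2].astype(np.float32);print(ce[i],st[i,4],cv2.minAreaRect(q)); 
w=(m>0)&(P[...,2]>90)&(P[...,2]<108);print('wing pts',w.sum(),cv2.minAreaRect(P[w][:,:2].astype(np.float32)) if w.sum()>5 else '')
cv2.imwrite('pics/slot.png',cv2.resize(im[185:305,400:500],None,fx=5,fy=5,interpolation=2))"
```

```text
ztop 143.11775842091757 [611.87170147 -78.81175254 292.84039368]
[450.16437684 242.43523062] 2038 ((538.6077270507812, -143.9153289794922), (15.048988342285156, 39.173824310302734), 89.99166107177734)
wing pts 0
```

View pics/slot.png

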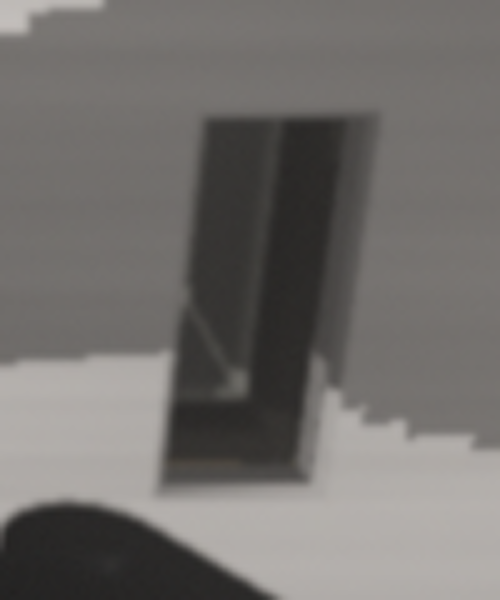

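The slot is on the panel's plane at about (538.6, -143.9) in the wrist camera, within 1–2 mm of the stud. The wing isn't visible through it from this angle. I'll lower carefully and watch the force.

>>> apply_moves --increments '[[[0,0,0,15,0],[0,0,0,15,0],[0,0,0,4,0],[0,0,0,4,0],[0,0,0,0,0]]]'

```text
time: 20.68
ee_pos: [538.2, -79.4, 112.1]
tool_rot: [[1.0, 0.0, -0.001], [0.0, -1.0, 0.0], [-0.001, -0.0, -1.0]]
force: [-0.3, 0.4, -1.8]
gripper_width: 0.122
```

>>> apply_moves --increments '[[[0,0,0,3,0],[0,0,0,3,0],[0,0,0,2,0],[0,0,0,0,0],[0,0,0,0,0]]]'

```text
time: 21.1
ee_pos: [538.4, -79.3, 104.6]
tool_rot: [[1.0, 0.0, 0.0], [0.0, -1.0, -0.0], [0.0, 0.0, -1.0]]
force: [0.3, 0.3, -3.0]
gripper_width: 0.124
```

```bash
python3 -c "
from mouth import *
im,d,c,P=look('w9'); q=proj(c,[[538.6,-145,103]])[0].astype(int);print(q)
cv2.imwrite('pics/slot2.png',cv2.resize(im[q[1]-60:q[1]+60,q[0]-60:q[0]+60],None,fx=4,fy=4,interpolation=2))"
```

```text
tcp [538.4 -79.3 104.6   0. ]
[458 250]
```

View pics/slot2.png

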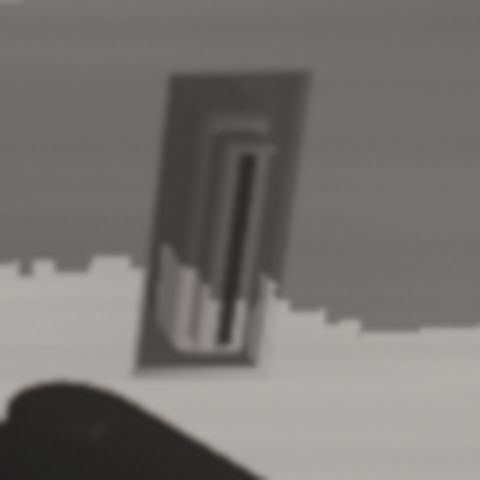

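The wing shows inside the slot, aligned with it and clear on all sides, and there is no contact force. I'll lower onto the seal and press.

>>> apply_moves --increments '[[[0,0,0,5,0],[0,0,0,5,0],[0,0,0,3,0],[0,0,0,2,0],[0,0,0,0,0]]]'

```text
time: 21.57
ee_pos: [538.1, -79.3, 88.9]
tool_rot: [[1.0, 0.0, -0.001], [0.0, -1.0, 0.0], [-0.001, -0.0, -1.0]]
force: [-0.5, 0.5, -1.3]
gripper_width: 0.127
```

>>> apply_moves --increments '[[[0,0,0,2,0],[0,0,0,2,0],[0,0,0,1,0],[0,0,0,0,0],[0,0,0,0,0]]]'

```text
time: 21.98
ee_pos: [538.4, -79.3, 84.8]
tool_rot: [[1.0, 0.0, 0.0], [0.0, -1.0, -0.0], [0.0, 0.0, -1.0]]
force: [-2.9, 1.1, 8.2]
gripper_width: 0.125
```

>>> apply_moves --increments '[[[0,0,0,1,0],[0,0,0,0.8,0],[0,0,0,0,0],[0,0,0,0,0],[0,0,0,0,0]]]'

```text
time: 22.4
ee_pos: [538.4, -79.3, 83.2]
tool_rot: [[1.0, 0.0, 0.0], [0.0, -1.0, -0.0], [0.0, 0.0, -1.0]]
force: [-5.0, 1.0, 12.0]
gripper_width: 0.127
```

>>> apply_moves --increments '[[[0,0,0,0,0],[0,0,0,0,0],[0,0,0,0,0],[0,0,0,0,0],[0,0,0,0,0]]]'

```text
time: 22.82
ee_pos: [538.4, -79.4, 83.3]
tool_rot: [[1.0, 0.0, 0.0], [0.0, -1.0, -0.0], [0.0, 0.0, -1.0]]
force: [-4.9, 1.4, 11.7]
gripper_width: 0.129
```

```bash
python3 -c "
from mouth import *
im,d,c,P=look('w10'); print('wing');blobs(P[190:330,400:520],92,106,50); q=proj(c,[[538.6,-145,83]])[0].astype(int);print(q)
print('panel');m=(P[...,2]>66)&(P[...,2]<84)&(abs(P[...,0]-560)<50)&(abs(P[...,1]+80)<105); Q=P[m];A=np.c_[Q[:,:2]-[538,-80],np.ones(len(Q))];print(np.linalg.lstsq(A,Q[:,2],rcond=None)[0].round(4))
cv2.imwrite('pics/fin.png',im)"
```

```text
tcp [538.4 -79.4  83.3   0. ]
wing
px [69. 76.] n 1940 mean [ 539.7 -142.4   99.3] rect [ 537.5 -143.4] [ 9.2 34.4] 87.9
[459 251]
panel
[ 4.0000e-04 -1.0000e-04  7.5923e+01]
```

View pics/fin.png

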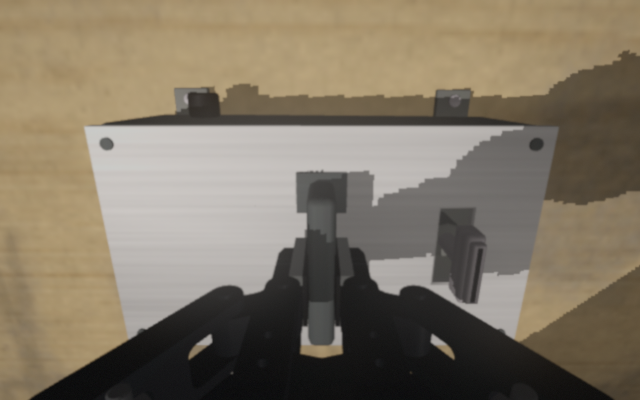

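The wing stands up through the slot at (455,255). The panel is level and about 5–6 mm into the seal by both force and depth. Handing in.

```bash
python3 -c "
from h import *
s=bot.get_state();print(s['time'],np.round(s['force'],1),s['gripper_width']);print(bot.sign_off())"
```

```text
22.8667 [-5.   0.8 11.9] 0.12794107273803093
the job is handed in; nothing more can be done
None
```

The job is finished and handed in at 22.9 s, with the gripper still holding the panel pressed down. No verdict was reported.

- **Cells:** both black bench cells went into the two-dot pocket and then the three-dot pocket. After the second one, all three cell tops measured about 65 mm, level with the cell that was already there. I left the blue look-alike alone.
- **Stud:** I turned it about 77°, let it go, and later measured its wing about 2° off the panel's slot direction.
- **Panel:** it is over the bay with the wing up through the slot, and level to within 0.001 rad.
- **Seal:** the wrist force is about 12 N up, plus roughly 2.5 N from the panel's weight, which suggests about 5.7 mm of squeeze. The depth picture gave about 5–6 mm.
- **Bystanders:** I did not measure the dipping fork and label roll again at the end; none of my moves went near them.

**Camera disagreement:** the wrist and top cameras differed by about 4 mm in y. I relied on measurements within one camera, and gripping the stud showed the wrist camera was off by about 2 mm. In the picture of the panel held above the bay, the slot read 1–2 mm from where I expected it. The panel still went over the wing with no contact force.

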